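# Draw the engine skid out from under the low shelf with the hooked rod

### The arm

A 6-joint arm with a two-finger parallel gripper is mounted at the origin on the work surface. World frame = base frame: x ahead of the robot, y to its left, z up, the work surface at z = 0. Lengths are in mm, angles in rad, forces in N, time in s.
With the tool pointing down it reaches from about 300 to 775 mm from the base axis. Payload 14.6 kg.
Tool frame: the origin (TCP) lies midway between the tips of the shut fingers; the grasp point (between the pads) lies 19 mm behind it (manip.grip_point_offset is the distance from the TCP to the grasp point, in mm); x points along the fingers, z is the direction in which the jaws open and shut, and the axes are right-handed (so a half turn about x gives the same grasp; the last joint's range is limited). The gripper opens to 94 mm and grips with 3 to 60 N. Pads are 16 mm wide; open, the fingers measure 119 mm over their backs; the gripper's body (75 mm by 177 mm) begins 78 mm behind the grasp point.
Start: joints at [1.087, 0.3, 1.521, -0, 1.321, -0.067], TCP at [222.656, 502.905, 205.446] pointing down, gripper open.
Joint ranges: [-3.03, 3.03], [-0.79, 2.21], [0.23, 2.52], [-1.04, 4.18], [0, 3.07], [-2.55, 2.55]. Speed limits (rad/s): [2.22, 2.22, 2.57, 3.14, 3.14, 3.14].

### API

Orientations are given as [roll, pitch, yaw] about the fixed x, y, z axes, in that order (R = Rz(yaw) Ry(pitch) Rx(roll)).
In Python, from cell import manip, camera, calibration, order gives the robot as it stands.
- The arm moves only by the tool jog_arm, never from a script. Its arguments are lists of equal length, an entry for each row: "turn": the turn, a rotation vector about the tool's x, y, z in degrees, a list of three; "dp": the shift along the tool's x, y, z in cm, a list of three; "gripper": the closure, from 0 (fully open) to 1 (shut). In form: {"turn": [[ax, ay, az], ...], "dp": [[tx, ty, tz], ...], "gripper": [gripper, ...]}. A call has 1 to 8 rows; each row shifts and turns the pose as measured when the row begins, along the tool's axes as they then stand; what a row does not reach is not made up. A row lasts 1/8 s, in which the tool goes at most 62.5 mm and 10.7 degrees, less where a joint would pass 70% of its speed; a pose out of reach is approached as far as the arm can. A call is refused whole if a number of a shift passes 6.25 or a number of a turn 10.7, either way. A call with a gripper value outside its range is refused whole. The fingers move at their own pace and stop on an object; "grip_force" is the grip in N (left out, the last holds). Time passes only in rows, so rows that do not move let the fingers close. It gives the time, the measured TCP pose, the force and the opening at its end, in the units of the state.
- manip.read_state(): the state, without advancing time (a new reading comes with each control period).
- camera(name): name is "scene" or "top" or "wrist"; returns (picture, depth): 400x640x3 uint8, red, green, blue; 400x640 float32, mm along the optical axis (not along the pixel's ray), 0 where there is no reading.
- calibration(name): a dict with "K" (3x3 intrinsics, pixels), "world_from_camera" (4x4, takes a point from camera to world coordinates). Camera axes: x right, y down, z forward; pixel columns grow to the right and rows downward; lengths in mm; the calibration is good to about 2 mm. A picture is of the moment at which its call begins: read the wrist's pose just before it. calibration takes no time and is no camera call; for the wrist camera it gives the pose at the moment of the call.
- order.sign_off(): hands the job in, once; it reports no verdict.
The state is a dict: "clock": time; "joints": joint angles; "qd": joint speeds; "effort": joint torques, N m; "eef_pos": TCP position; "eef_rot": TCP orientation; "wrist_force": force on the tool from outside, world axes, zero at the start; "moment": the same for the moment, N m; "finger_gap": finger opening in mm.
Only numpy, scipy, OpenCV 4.12 (cv2) and the standard library are available. Lean on these libraries where they do the work, as an engineer would, in place of code of your own. Each camera call takes 0.05 s, during which the arm holds its last target.

### The job

The small engine's skid has been pushed back under the low shelf, where a hand must not go. Take the hooked rod by its wooden handle, reach it under the shelf, feel for the drawbar's eye, drop the hook into it and gently pull the skid forward all the way to its stop. Then unhook, stand the rod on the bench again as it stood, clear of the shelf, let go of it, and leave everything else alone.

Things in the scene. Friction and masses are not known exactly. Their poses are not given: they have to be found in the camera images.
- hook: hooked rod, loose, 0.2 kg. Wooden handle block 80 x 24 x 50 mm (x, y, z); origin: centre of its underside; x along the rod to the hook, z up. From the handle's front an 8 mm steel rod runs along +x at 32 mm height and at x = 170 mm bends straight down. Stands on the bench on the handle and on the peg's end, left or right of the shelf's middle, pointing about along +x, its peg before or beside the shelf.
- hook_grip (a point): where to grip the hooked rod: middle of the handle, 30 mm above its underside, across the 24 mm (its y); axes as hook
- hook_tip (a point): lower end, on the axis, of the hook's downturned peg (8 mm thick, 28 mm of it below the rod), level with the handle's underside; axes as hook
- shelf: low shelf with all it carries, fixed: plywood board on four blue posts. Origin on the bench below the middle of the board's front edge; x level, away from the robot, in under the board; z up. Board 280 deep (x 0 to 280 mm), 300 wide (324 over the posts), underside 125, top 143 mm above the bench; open at the front. Engine parts are fixed on it, 100 mm or more behind the edge.
- skid (a joint): how far the skid is drawn out towards the shelf's front (-x of the shelf), m: 0 fully back, 0.090 at its stop; starts at 0 to 0.020. Friction about 5 N; it stays where left. It is a steel tray 170 mm wide on the shelf's centre line, with an engine block and an upright front plate (top 59 mm above the bench) 3 mm behind the drawbar's pivot.
- pivot (a point): upright pivot pin of the drawbar at the skid's front: shelf y = 0, 45 mm above the bench, x = 130 mm less the skid's travel; axes as the shelf's. The drawbar reaches level from it towards the front: flat bar 12 wide, 8 thick (41 to 49 mm above the bench), ending in the eye 60 mm away. It swings level to 0.55 rad either side and stays where pushed (about 3 N at the eye moves it).
- eye_out (a point): fixed point of the shelf (20 mm before the board's edge, 45 mm up, y = 0): where the eye's centre comes with the skid at its stop and the drawbar straight. The eye is a flat-lying ring of 8 mm round bar, hole upright and about 20 mm wide, 37 mm across outside. It starts hidden under the board at an unmeasured drawbar angle, anywhere within 0.5 rad of straight: find it by feel.
- oil: grey bottle, 56 mm across, 130 high, loose; origin at the centre of its underside; leave alone
- tin: steel can, 60 mm across, 60 high, loose; origin at the centre of its underside; leave alone
- cup: black cup, 70 mm across, 50 high, loose; origin at the centre of its underside; leave alone
- carton: cardboard box 100 x 70 x 60 mm, loose; origin at the centre of its underside; leave alone
- wrench: open spanner about 160 mm long lying along its x, loose, under 15 mm high, between robot and shelf; leave alone
- driver: screwdriver about 180 mm long lying along its x, loose, under 40 mm high; leave alone

How it is judged:
By the outcome, as a careful person would: the job done as asked, in the order asked, and still so for the second after the job is handed in, with the robot touching nothing.
It also fails if it takes over 69 s, if anything falls off the work surface, if the arm or the gripper's body presses on something with over 40 N, if the wrist force passes 120 N, or if a joint passes its speed limit or range.

## Working session

There is one attempt and no reset: what is moved stays moved. The work goes in short steps, Python scripts to look and compute and a tool call to move; the robot and the scene stay as the last step left them, time stands still between calls to the robot, and variables do not carry over. Pictures are saved under pics/ and viewed, and the job is handed in when it is done.

Besides the shell and the picture viewer there is one more tool, called after "Call:" as name(argument=value, ...), one argument or row to a line, values as JSON. jog_arm: Moves the arm, as the interface text tells. Its arguments: {"type":"object","properties":{"turn":{"type":"array","items":{"type":"array","items":{"type":"number"}}},"dp":{"type":"array","items":{"type":"array","items":{"type":"number"}}},"gripper":{"type":"array","items":{"type":"number"}},"grip_force":{"type":"number"}},"required":["turn","dp","gripper"]}

```bash
ls; mkdir -p pics
python3 - <<'E'
from cell import manip,camera,calibration
import cv2,numpy as np
s=manip.read_state();print(s, manip.grip_point_offset)
for n in("scene","top","wrist"):
    c=calibration(n);print(n,c["K"],c["world_from_camera"])
    p,d=camera(n);np.save(f"{n}_d.npy",d);np.save(f"{n}_p.npy",p);np.save(f"{n}_T.npy",c["world_from_camera"]);np.save(f"{n}_K.npy",c["K"])
    cv2.imwrite(f"pics/{n}0.png",p[:,:,::-1])
E
```

```text
pics
{'clock': 0.0, 'joints': array([ 1.08739822e+00,  3.00469123e-01,  1.52158332e+00,  3.78124499e-06,
        1.32072343e+00, -6.66205133e-02]), 'qd': array([-1.45420767e-03,  3.02829933e-04, -5.54291905e-04, -1.48246196e-03,
       -7.95720292e-05, -1.15305445e-04]), 'effort': array([ 6.63431565e-04, -5.31815815e+01, -3.52724719e+01,  7.09097763e-02,
        2.45465885e-02, -1.37201005e-04]), 'eef_pos': array([222.53495741, 502.67373985, 204.88647529]), 'eef_rot': array([ 3.07187676,  1.5696131 , -2.05729075]), 'wrist_force': array([-0.36697613,  0.42860545,  0.43084547]), 'moment': array([ 0.00053119,  0.02301613, -0.00303067]), 'finger_gap': 93.9552235410384} 18.8
scene [[398.21676695   0.         321.52666501]
 [  0.         398.21676695 196.42896524]
 [  0.           0.           1.        ]] [[-9.84335197e-01  1.61398220e-01 -7.09565742e-02  6.81568776e+02]
 [ 1.76253547e-01  9.10749408e-01 -3.73457098e-01  4.88820032e+02]
 [ 4.34834712e-03 -3.80113314e-01 -9.24929706e-01  1.35250353e+03]
 [ 0.00000000e+00  0.00000000e+00  0.00000000e+00  1.00000000e+00]]
top [[443.40284083   0.         316.8356616 ]
 [  0.         443.40284083 201.31502072]
 [  0.           0.           1.        ]] [[ 2.48361951e-02 -9.90357375e-01  1.36291723e-01  4.18228928e+02]
 [-9.99562773e-01 -2.67892129e-02 -1.25140285e-02 -1.63079865e+01]
 [ 1.60445084e-02 -1.35921332e-01 -9.90589706e-01  1.44297612e+03]
 [ 0.00000000e+00  0.00000000e+00  0.00000000e+00  1.00000000e+00]]
wrist [[348.1122547    0.         321.82815515]
 [  0.         348.1122547  200.81906664]
 [  0.           0.           1.        ]] [[ 4.05400465e-01  8.77701590e-01  2.55519825e-01  1.46695604e+02]
 [ 9.14138214e-01 -3.88831820e-01 -1.14722022e-01  5.36519360e+02]
 [-1.33746263e-03  2.80088798e-01 -9.59973165e-01  3.82789220e+02]
 [ 0.00000000e+00  0.00000000e+00  0.00000000e+00  1.00000000e+00]]
```

View pics/scene0.png

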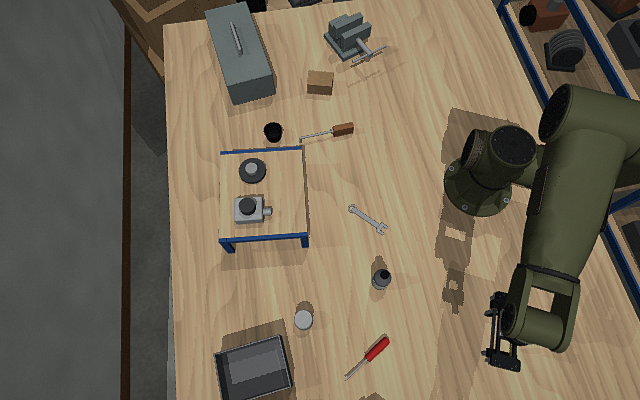

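View pics/top0.png

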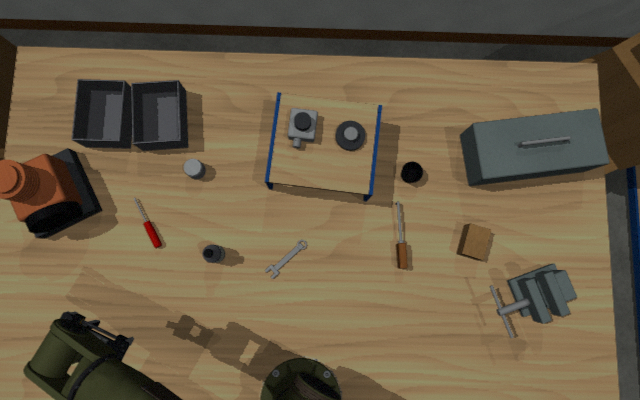

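View pics/wrist0.png

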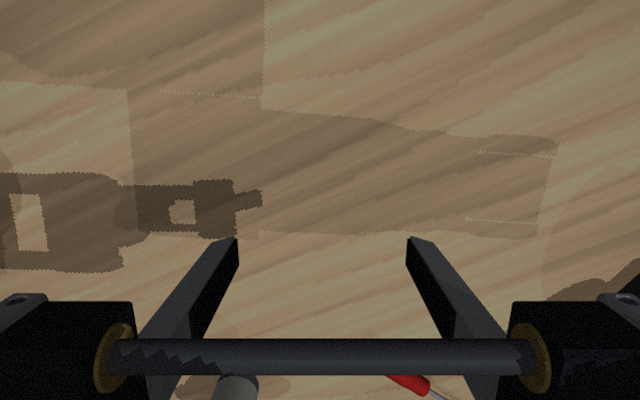

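```bash
cat > h.py <<'E'
import numpy as np,cv2
def pix(n,u,v,z=None):
    K=np.load(n+"_K.npy");T=np.load(n+"_T.npy");d=np.load(n+"_d.npy")
    r=np.linalg.inv(K)@[u,v,1]
    if z is None:
        return (T@np.r_[r*d[int(round(v)),int(round(u))],1])[:3]
    w=T[:3,:3]@r; return T[:3,3]+w*(z-T[2,3])/w[2]
E
python3 - <<'E'
import cv2,numpy as np
p=np.load("top_p.npy")[:,:,::-1]
cv2.imwrite("pics/c1.png",cv2.resize(p[150:290,350:510],None,fx=5,fy=5,interpolation=cv2.INTER_CUBIC)[:, :800][:600])
cv2.imwrite("pics/c1b.png",cv2.resize(p[180:280,370:430],None,fx=6,fy=6,interpolation=cv2.INTER_CUBIC))
cv2.imwrite("pics/c2.png",cv2.resize(p[85:210,255:395],None,fx=5,fy=4.8,interpolation=cv2.INTER_CUBIC))
p=np.load("scene_p.npy")[:,:,::-1]
cv2.imwrite("pics/c3.png",cv2.resize(p[110:260,205:365],None,fx=5,fy=4,interpolation=cv2.INTER_CUBIC))
E
```

```text
(no output)
```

View pics/c1b.png

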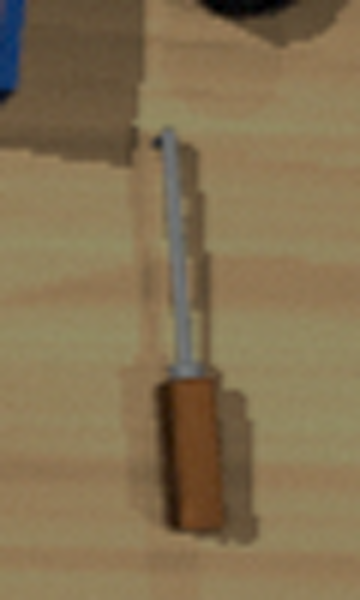

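View pics/c2.png

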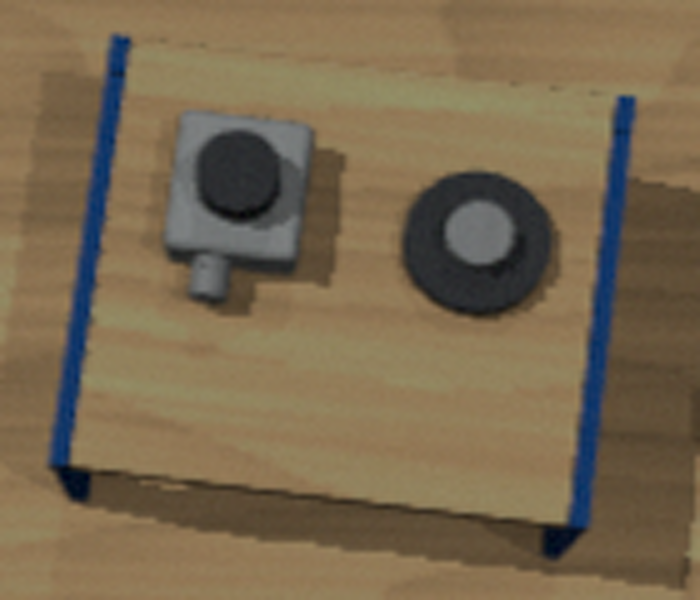

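View pics/c3.png

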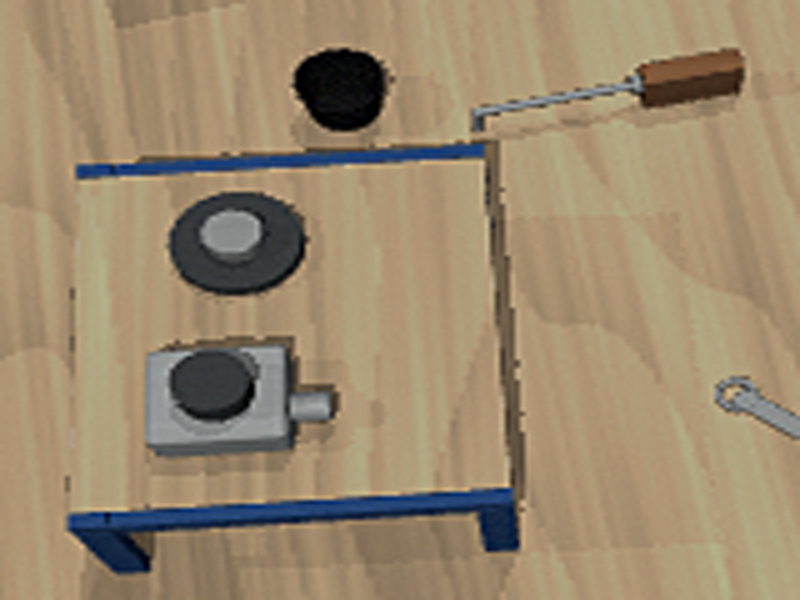

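Run:
```python
from h import *
def c(n,U,V,z,o,fx,fy): return pix(n,(U+.5)/fx-.5+o[0],(V+.5)/fy-.5+o[1],z)
H=np.array([c("top",U,V,50,(370,180),6,6) for U,V in[(168,377),(216,375),(222,530),(175,531)]])
print("handle",H.round(1),H.mean(0))
print("rodtip",c("top",168,128,36,(370,180),6,6),"rodmid",c("top",186,366,36,(370,180),6,6),"peg",c("top",158,144,0,(370,180),6,6))
f=(H[0]+H[1])/2;b=(H[2]+H[3])/2;v=f-b;print("len",np.linalg.norm(v),"yaw",np.arctan2(v[1],v[0]))
S=np.array([c("top",U,V,143,(255,85),5,4.8) for U,V in[(52,465),(587,525),(635,97),(113,38)]])
print("shelf top",S.round(1))
for a,b_ in((3,0),(2,1)):
  v=S[a]-S[b_];print(np.linalg.norm(v),np.arctan2(v[1],v[0]))
v=S[0]-S[1];print(np.linalg.norm(v),np.arctan2(-v[0],v[1]), (S[0]+S[1])/2)
# scene
H=np.array([c("scene",U,V,50,(205,110),5,4) for U,V in[(639,65),(643,86),(741,70),(740,50)]])
print("scene handle",H.round(1),H.mean(0));
S=np.array([c("scene",U,V,143,(205,110),5,4) for U,V in[(516,490),(486,143),(76,167),(70,516)]])
print("shelf scene",S.round(1))
print("pegbottom",c("scene",478,131,0,(205,110),5,4))
# depth points
d=np.load("top_d.npy")
for u,v in((402,258),(404,250),(320,180)): print(pix("top",u,v))
for u,v in((412,172),(475,242),(302,245),(272,272)): print("obj",pix("top",u,v))
```

```text
handle [[ 486.5 -290.7   50. ]
 [ 488.2 -315.9   50. ]
 [ 407.9 -318.8   50. ]
 [ 406.8 -294.3   50. ]] [ 447.35815504 -304.93442337   50.        ]
rodtip [ 620.11795361 -293.44364401   36.        ] rodmid [ 493.21633772 -302.99488686   36.        ] peg [ 616.26831388 -295.03246027    0.        ]
len 80.00740309354863 yaw 0.041113704389739485
shelf top [[ 652.4  122.8  143. ]
 [ 623.5 -196.1  143. ]
 [ 900.2 -223.3  143. ]
 [ 929.5   96.8  143. ]]
278.3405685965374 -0.09349375560310014
278.056589097832 -0.09809699372182663
320.2038745559741 -0.09034101897528435 [637.96916744 -36.66706953 143.        ]
scene handle [[ 489.5 -316.3   50. ]
 [ 490.9 -292.9   50. ]
 [ 414.  -297.3   50. ]
 [ 410.2 -319.3   50. ]] [ 451.13429217 -306.45447413   50.        ]
shelf scene [[ 653.1  113.2  143. ]
 [ 622.4 -199.8  143. ]
 [ 903.8 -225.5  143. ]
 [ 932.6   85.2  143. ]]
pegbottom [ 619.40894782 -295.40493968    0.        ]
[ 438.3117286  -305.20616309   46.75312687]
[ 463.17237227 -310.00248678   54.02796315]
[661.3885653  -40.56042416 143.22141398]
obj [ 722.36010989 -347.12750067    6.51412552]
obj [ 493.37184136 -530.63209885   62.29011045]
obj [ 4.72666568e+02  9.97166971e+00 -2.94610016e-01]
obj [383.81789144 104.05626367  -4.84977788]
```

Run:
```python
from cell import manip,calibration
from scipy.spatial.transform import Rotation as R
import numpy as np
s=manip.read_state()
M=R.from_euler('xyz',s['eef_rot']).as_matrix();print(M.round(3))
T=calibration("wrist")["world_from_camera"]
print("cam in tool",M.T@(T[:3,3]-s['eef_pos']),"\n",(M.T@T[:3,:3]).round(3))
print([x for x in dir(manip) if x[0]!='_'])
```

```text
[[-0.    -0.914  0.405]
 [-0.001  0.405  0.914]
 [-1.     0.    -0.001]]
cam in tool [-1.77825219e+02  8.30617260e+01  3.11695388e-02] 
 [[ 0.    -0.28   0.96 ]
 [-0.001 -0.96  -0.28 ]
 [ 1.    -0.    -0.001]]
['Unreachable', 'grip_point_offset', 'read_state']
```

```bash
cat >> h.py <<'E'
from scipy.spatial.transform import Rotation as R, Slerp
def st():
    from cell import manip
    s=manip.read_state(); return s,np.array(s['eef_pos']),R.from_euler('xyz',s['eef_rot'])
def target(yaw,pitch=0):
    # jaw(tool z) along hook y; hook x yaw; pitch>0 tips fingers forward
    f=np.array([np.cos(yaw),np.sin(yaw),0]);u=np.array([0,0,1.])
    x=np.sin(pitch)*f-np.cos(pitch)*u; z=np.cross(u,f); y=np.cross(z,x)
    return R.from_matrix(np.c_[x,y,z])
def plan(p1,R1,n,p0=None,R0=None):
    if p0 is None: _,p0,R0=st()
    S=Slerp([0,1],R.concatenate([R0,R1])); p1=np.array(p1,float)
    T=[];D=[]
    for i in range(n):
        a,b=S(i/n),S((i+1)/n)
        T.append((a.inv()*b).as_rotvec(degrees=True).round(1).tolist())
        D.append((a.inv().apply((p1-p0)/n)/10).round(2).tolist())
    print("turn",T);print("dp",D)
def show():
    s,p,r=st(); m=r.as_matrix()
    print("t",round(s['clock'],2),"p",p.round(1),"fwd yaw",round(np.arctan2(-m[0,2],m[1,2]),4),"down",m[:,0].round(3),"F",np.round(s['wrist_force'],2),"gap",round(s['finger_gap'],1),"j",np.round(s['joints'],2))
E
python3 -c "
from h import *
plan([490,-40,218],target(-.09,.52),12)"
```

```text
turn [[-1.5, -0.4, -2.5], [-1.5, -0.4, -2.5], [-1.5, -0.4, -2.5], [-1.5, -0.4, -2.5], [-1.5, -0.4, -2.5], [-1.5, -0.4, -2.5], [-1.5, -0.4, -2.5], [-1.5, -0.4, -2.5], [-1.5, -0.4, -2.5], [-1.5, -0.4, -2.5], [-1.5, -0.4, -2.5], [-1.5, -0.4, -2.5]]
dp [[-0.11, -3.87, -3.23], [0.04, -3.78, -3.34], [0.17, -3.69, -3.44], [0.3, -3.59, -3.53], [0.43, -3.47, -3.63], [0.55, -3.36, -3.72], [0.66, -3.23, -3.82], [0.77, -3.1, -3.91], [0.87, -2.96, -3.99], [0.97, -2.81, -4.08], [1.06, -2.66, -4.16], [1.14, -2.5, -4.23]]
```

Call:
jog_arm(
  turn=[
    [-1.5,-0.4,-2.5],
    [-1.5,-0.4,-2.5],
    [-1.5,-0.4,-2.5],
    [-1.5,-0.4,-2.5],
    [-1.5,-0.4,-2.5],
    [-1.5,-0.4,-2.5],
    [-1.5,-0.4,-2.5],
    [-1.5,-0.4,-2.5],
  ],
  dp=[
    [-0.11,-3.87,-3.23],
    [0.04,-3.78,-3.34],
    [0.17,-3.69,-3.44],
    [0.3,-3.59,-3.53],
    [0.43,-3.47,-3.63],
    [0.55,-3.36,-3.72],
    [0.66,-3.23,-3.82],
    [0.77,-3.1,-3.91],
  ],
  gripper=[0,0,0,0,0,0,0,0],
)

```text
clock: 1.15
eef_pos: [404.9, 131.7, 215.1]
eef_rot: [-1.535, 1.207, -0.157]
wrist_force: [0.6, 0.2, 0.7]
finger_gap: 93.8
```

```bash
python3 -c "
from h import *
show();plan([490,-40,218],target(-.09,.52),5)"
```

```text
t 1.15 p [404.9 131.7 215.1] fwd yaw -0.1899 down [ 0.351 -0.055 -0.935] F [0.62 0.24 0.73] gap 93.8 j [ 0.34 -0.18  2.05 -0.21  0.96 -0.95]
turn [[-1.1, -0.4, -1.8], [-1.1, -0.4, -1.8], [-1.1, -0.4, -1.8], [-1.1, -0.4, -1.8], [-1.1, -0.4, -1.8]]
dp [[0.73, -2.2, -3.05], [0.78, -2.12, -3.1], [0.83, -2.03, -3.14], [0.87, -1.95, -3.18], [0.91, -1.86, -3.23]]
```

Call:
jog_arm(
  turn=[
    [-1.1,-0.4,-1.8],
    [-1.1,-0.4,-1.8],
    [-1.1,-0.4,-1.8],
    [-1.1,-0.4,-1.8],
    [-1.1,-0.4,-1.8],
    [0,0,0],
  ],
  dp=[
    [0.73,-2.2,-3.05],
    [0.78,-2.12,-3.1],
    [0.83,-2.03,-3.14],
    [0.87,-1.95,-3.18],
    [0.91,-1.86,-3.23],
    [0,0,0],
  ],
  gripper=[0,0,0,0,0,0],
)

```text
clock: 1.9
eef_pos: [492.0, -48.9, 218.6]
eef_rot: [-1.569, 1.042, -0.088]
wrist_force: [0.4, 0.5, -0.8]
finger_gap: 93.7
```

```bash
cat >> h.py <<'E'
def snap(n,tag):
    from cell import camera,calibration
    c=calibration(n);p,d=camera(n)
    for k,v in(("d",d),("p",p),("T",c["world_from_camera"]),("K",c["K"])): np.save(f"{tag}_{k}.npy",v)
    cv2.imwrite(f"pics/{tag}.png",p[:,:,::-1])
E
python3 -c "
from h import *
show();snap('wrist','w1')"
```

```text
t 1.9 p [492.  -48.9 218.6] fwd yaw -0.0897 down [ 0.502 -0.044 -0.864] F [ 0.43  0.52 -0.85] gap 93.7 j [-0.21 -0.12  2.04  0.09  0.7  -1.74]
```

View pics/w1.png

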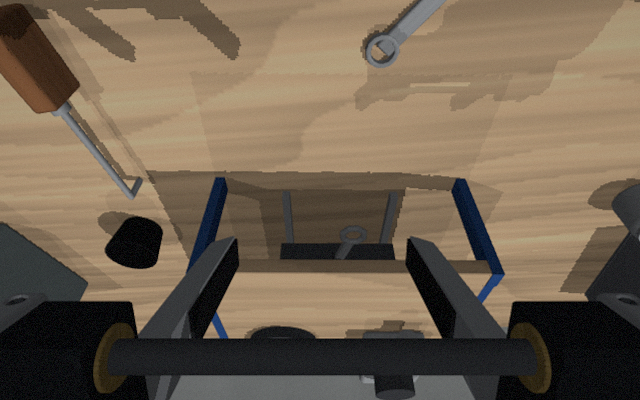

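Run:
```python
from h import *
p=np.load("w1_p.npy")[:,:,::-1]
c=p[170:285,270:420];c=cv2.convertScaleAbs(c,alpha=2)
cv2.imwrite("pics/w1c.png",cv2.resize(c,None,fx=5,fy=5,interpolation=cv2.INTER_CUBIC))
cv2.imwrite("pics/w1d.png",cv2.resize(p[0:220,0:160],None,fx=2.7,fy=2.7,interpolation=cv2.INTER_CUBIC))
```

```text
(no output)
```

View pics/w1c.png

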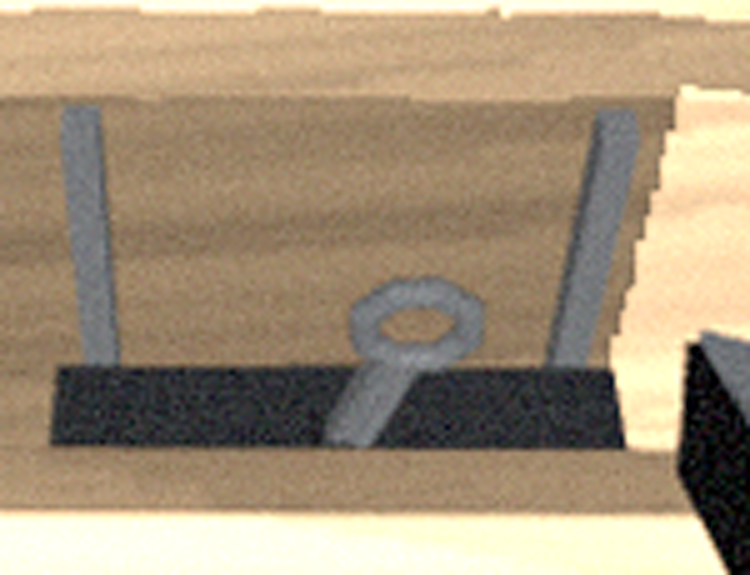

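View pics/w1d.png

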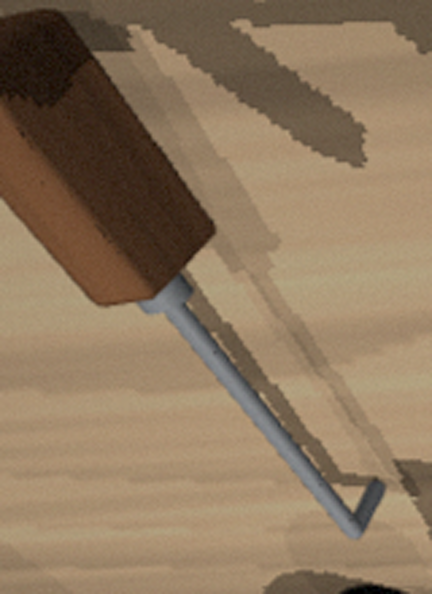

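Run:
```python
from h import *
def c(U,V,z,o=(270,170),f=5): return pix("w1",(U+.5)/f-.5+o[0],(V+.5)/f-.5+o[1],z).round(1)
print("eye",c(416,323,45),"hole",c(416,325,45),"L",c(348,322,45),"R",c(484,322,45),"near",c(416,277,45),"far",c(416,368,45))
print("bar at edge",c(328,445,45),c(372,445,45))
print("rails z0",c(80,106,0),c(617,110,0))
print("dark front plate top? z59?",c(58,367,10),c(612,368,10))
print("board edge front underside",c(50,445,125),c(625,448,125),"top",c(50,512,143))
f=2.7;o=(0,0)
print("peg bottom",c(377,483,0,o,f),"rodend",c(355,532,32,o,f),"rodstart",c(178,300,34,o,f),"hf",c(213,230,50,o,f),c(150,300,50,o,f),c(108,304,0,o,f))
# posts pixels in full image
print("posts front", pix("w1",220,180,0),pix("w1",461,180,0), "top", pix("w1",190,271,125),pix("w1",500,273,125))
```

```text
eye [698.7 -26.   45. ] hole [699.6 -26.   45. ] L [696.6 -43.9  45. ] R [699.9  -8.   45. ] near [679.5 -25.5  45. ] far [718.7 -26.5  45. ]
bar at edge [753.6 -52.8  45. ] [754.7 -40.1  45. ]
rails z0 [ 654.2 -111.9    0. ] [668.8  31.5   0. ]
dark front plate top? z59? [ 755.7 -135.    10. ] [771.7  34.5  10. ]
board edge front underside [ 629.8 -105.2  125. ] [641.8  14.1 125. ] top [ 626.9 -103.2  143. ]
peg bottom [ 615.  -296.6    0. ] rodend [ 615.8 -295.5   32. ] rodstart [ 492.8 -298.9   34. ] hf [ 460.8 -257.4   50. ] [ 483.2 -294.1   50. ] [ 510.6 -358.4    0. ]
posts front [ 626.89760404 -193.50834995    0.        ] [655.36044379 118.31465347   0.        ] top [ 644.42706749 -206.77013849  125.        ] [679.53806949 131.29424792 125.        ]
```

```bash
python3 -c "
from h import *
plan([448,-305,150],target(.06,0),7)"
```

```text
turn [[-1.2, -0.3, 4.3], [-1.2, -0.3, 4.3], [-1.2, -0.3, 4.3], [-1.2, -0.3, 4.3], [-1.2, -0.3, 4.3], [-1.2, -0.3, 4.3], [-1.2, -0.3, 4.3]]
dp [[0.7, 0.75, -3.71], [0.73, 0.77, -3.7], [0.77, 0.79, -3.69], [0.81, 0.81, -3.68], [0.85, 0.82, -3.67], [0.89, 0.83, -3.65], [0.94, 0.84, -3.64]]
```

Call:
jog_arm(
  turn=[
    [-1.2,-0.3,4.3],
    [-1.2,-0.3,4.3],
    [-1.2,-0.3,4.3],
    [-1.2,-0.3,4.3],
    [-1.2,-0.3,4.3],
    [-1.2,-0.3,4.3],
    [-1.2,-0.3,4.3],
    [0,0,0],
  ],
  dp=[
    [0.7,0.75,-3.71],
    [0.73,0.77,-3.7],
    [0.77,0.79,-3.69],
    [0.81,0.81,-3.68],
    [0.85,0.82,-3.67],
    [0.89,0.83,-3.65],
    [0.94,0.84,-3.64],
    [0,0,0],
  ],
  gripper=[0,0,0,0,0,0,0,0],
)

```text
clock: 2.95
eef_pos: [447.4, -303.7, 149.2]
eef_rot: [1.563, 1.55, -3.078]
wrist_force: [0.2, -0.2, 0.8]
finger_gap: 94.3
```

```bash
python3 -c "
from h import *
show();snap('wrist','w2')"
```

```text
t 2.95 p [ 447.4 -303.7  149.2] fwd yaw 0.0715 down [-0.02  -0.001 -1.   ] F [ 0.18 -0.17  0.8 ] gap 94.3 j [-0.66  0.34  1.6  -0.01  1.21 -2.29]
```

View pics/w2.png

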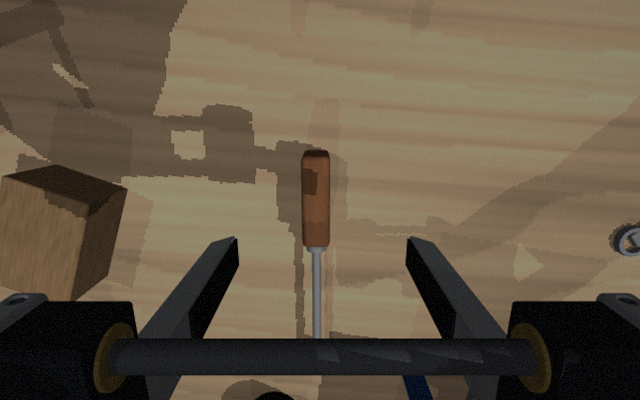

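Run:
```python
from h import *
p=np.load("w2_p.npy")[:,:,::-1]
cv2.imwrite("pics/w2c.png",cv2.resize(p[140:345,270:370],None,fx=3,fy=2.9,interpolation=cv2.INTER_CUBIC))
H=np.array([pix("w2",u,v,50) for u,v in((303,160),(329,160),(304.5,247),(328,247))]);print(H.round(1),H.mean(0))
a=(H[0]+H[1])/2;b=(H[2]+H[3])/2;print(np.linalg.norm(b-a),np.arctan2(*(b-a)[1::-1]))
print(pix("w2",316.5,260,36),pix("w2",318,335,36))
```

```text
[[ 410.5 -321.    50. ]
 [ 409.  -300.2   50. ]
 [ 485.4 -315.5   50. ]
 [ 483.9 -295.3   50. ]] [ 447.18367258 -307.97955926   50.        ]
75.09210805589254 0.0694345219917134
[ 503.17799659 -304.12218052   36.        ] [ 581.992787   -297.37730209   36.        ]
```

View pics/w2c.png

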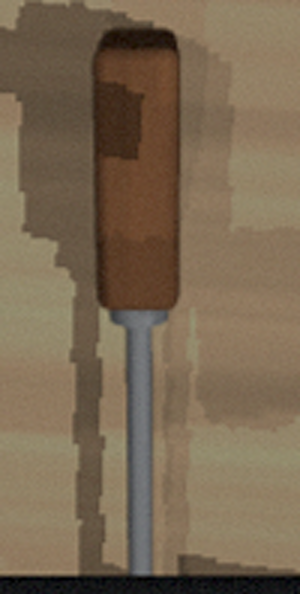

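```bash
python3 -c "
from h import *
plan([447,-307,11],target(.075,0),4)"
```

```text
turn [[-0.0, 0.0, -0.3], [-0.0, 0.0, -0.3], [-0.0, 0.0, -0.3], [-0.0, 0.0, -0.3]]
dp [[3.47, -0.04, -0.11], [3.47, -0.03, -0.11], [3.47, -0.01, -0.11], [3.47, 0.01, -0.11]]
```

Call:
jog_arm(
  turn=[
    [0,0,-0.3],
    [0,0,-0.3],
    [0,0,-0.3],
    [0,0,-0.3],
    [0,0,0],
  ],
  dp=[
    [3.47,0,-0.11],
    [3.47,0,-0.11],
    [3.47,0,-0.11],
    [3.3,0,-0.11],
    [0,0,0],
  ],
  gripper=[0,0,0,0,0],
  grip_force=45,
)

```text
clock: 3.62
eef_pos: [449.4, -300.5, 13.0]
eef_rot: [-2.072, 1.562, -0.425]
wrist_force: [-0.5, -0.3, 0.6]
finger_gap: 94.0
```

```bash
python3 -c "
from h import *
show();plan([447,-307,11],target(.075,0),1)"
```

```text
t 3.62 p [ 449.4 -300.5   13. ] fwd yaw 0.076 down [ 0.008 -0.004 -1.   ] F [-0.47 -0.28  0.63] gap 94.0 j [-0.66  0.51  1.72  0.    0.9  -2.31]
turn [[0.1, -0.2, 0.4]]
dp [[0.2, 0.29, -0.63]]
```

Call:
jog_arm(
  turn=[
    [0.1,-0.2,0.4],
    [0,0,0],
    [0,0,0],
    [0,0,0],
    [0,0,0],
    [0,0,0],
    [0,0,0],
    [0,0,0],
  ],
  dp=[
    [0.2,0.29,-0.63],
    [0,0,0],
    [0,0,0],
    [0,0,0],
    [0,0,0],
    [0,0,0],
    [0,0,0],
    [0,0,0],
  ],
  gripper=[0,0,1,1,1,1,1,1],
  grip_force=45,
)

```text
clock: 4.62
eef_pos: [449.1, -307.6, 16.0]
eef_rot: [-2.353, 1.563, -0.708]
wrist_force: [0.6, -0.1, -0.3]
finger_gap: 37.4
```

```bash
python3 -c "
from h import *
show();snap('top','t2')
p=np.load('t2_p.npy')[:,:,::-1]
cv2.imwrite('pics/t2c.png',cv2.resize(p[150:310,330:490],None,fx=3.7,fy=3.7,interpolation=cv2.INTER_CUBIC))"
```

```text
t 4.62 p [ 449.1 -307.6   16. ] fwd yaw 0.0748 down [ 0.006 -0.005 -1.   ] F [ 0.61 -0.09 -0.29] gap 37.4 j [-0.67  0.52  1.7  -0.    0.91 -2.31]
```

View pics/t2c.png

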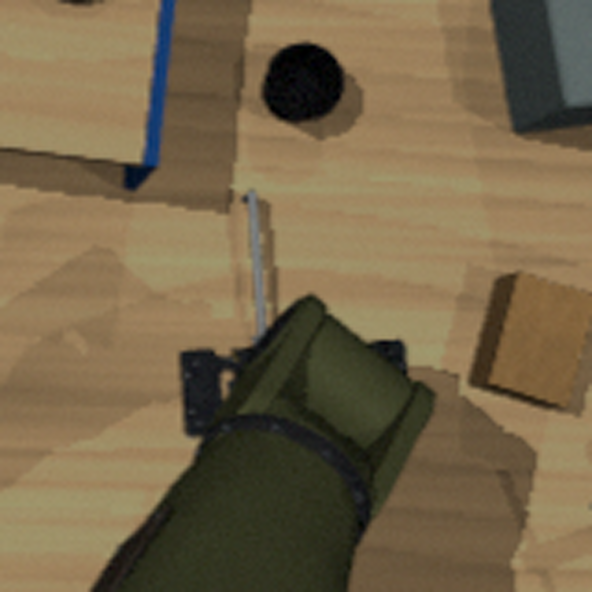

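Call:
jog_arm(
  turn=[
    [0,0,0],
    [0,0,0],
    [0,0,0],
    [0,0,0],
    [0,0,0],
  ],
  dp=[
    [0.4,0.15,0],
    [0,0,0],
    [0,0,0],
    [0,0,0],
    [0,0,0],
  ],
  gripper=[1,1,1,1,1],
)

```text
clock: 5.3
eef_pos: [448.0, -308.0, 12.4]
eef_rot: [-2.314, 1.562, -0.669]
wrist_force: [-0.4, 0.8, 3.0]
finger_gap: 24.0
```

```bash
python3 -c "
from h import *
show()"
```

```text
t 5.3 p [ 448.  -308.    12.4] fwd yaw 0.0747 down [ 0.007 -0.006 -1.   ] F [-0.45  0.8   3.03] gap 24.0 j [-0.67  0.52  1.71  0.    0.9  -2.32]
```

```bash
cat >> h.py <<'E'
SO=np.array([638.,-38.]);SY=-0.096;L=169.;ZO=12.4
def rot(a): return np.array([[np.cos(a),-np.sin(a)],[np.sin(a),np.cos(a)]])
def tcp(x,y,z,yaw=SY): # tip in shelf mm -> TCP
    w=SO+rot(SY)@[x,y]; return np.r_[w-L*np.array([np.cos(yaw),np.sin(yaw)]),z+ZO]
def tip():
    s,p,r=st();m=r.as_matrix();yaw=np.arctan2(-m[0,2],m[1,2])
    f=np.cross(m[:,2],[0,0,1]);  # level fwd
    f=-m[:,1] # hook x axis
    q=p+m[:,0]*0+L*f+ (-ZO)*(-m[:,0])
    e=rot(-SY)@(q[:2]-SO); show(); print("tip shelf",e.round(1),"z",q[2].round(1),"Fshelf",(rot(-SY)@s['wrist_force'][:2]).round(2),np.round(s['wrist_force'][2],2))
def go(x,y,z,n,yaw=SY): plan(tcp(x,y,z,yaw),target(yaw),n)
E
python3 -c "
from h import *
tip(); plan([400,-290,72],target(0.05),2)
p=np.array([400,-290,72.]);plan(tcp(-30,18,58),target(SY),6,p,target(.05));print(tcp(-30,18,58))"
```

```text
t 5.3 p [ 448.  -308.    12.4] fwd yaw 0.0747 down [ 0.007 -0.006 -1.   ] F [-0.45  0.8   3.03] gap 24.0 j [-0.67  0.52  1.71  0.    0.9  -2.32]
tip shelf [   3.4 -258.3] z 1.1 Fshelf [-0.52  0.75] 3.03
turn [[0.7, -0.2, 0.2], [0.7, -0.2, 0.2]]
dp [[-3.0, 2.31, 1.06], [-2.99, 2.33, 1.04]]
turn [[1.4, 0.0, 0.0], [1.4, 0.0, 0.0], [1.4, 0.0, 0.0], [1.4, 0.0, 0.0], [1.4, 0.0, 0.0], [1.4, 0.0, 0.0]]
dp [[0.03, -0.93, 4.78], [0.03, -0.82, 4.8], [0.03, -0.7, 4.82], [0.03, -0.58, 4.83], [0.03, -0.47, 4.84], [0.03, -0.35, 4.85]]
[441.64163498  -1.00821054  70.4       ]
```

Call:
jog_arm(
  turn=[
    [0,0,0],
    [0.7,-0.2,0.2],
    [0.7,-0.2,0.2],
    [1.4,0,0],
    [1.4,0,0],
    [1.4,0,0],
    [1.4,0,0],
    [1.4,0,0],
  ],
  dp=[
    [-3.0,0,0],
    [-3.0,2.3,1.06],
    [0,2.3,1.04],
    [0.03,-0.93,4.78],
    [0.03,-0.82,4.8],
    [0.03,-0.7,4.8],
    [0.03,-0.58,4.8],
    [0.03,-0.47,4.8],
  ],
  gripper=[1,1,1,1,1,1,1,1],
)

```text
clock: 6.3
eef_pos: [431.9, -44.4, 69.4]
eef_rot: [1.165, 1.564, 2.654]
wrist_force: [1.0, -0.0, -2.9]
finger_gap: 23.8
```

```bash
python3 -c "
from h import *
tip();go(-30,18,58,2)"
```

```text
t 6.3 p [431.9 -44.4  69.4] fwd yaw -0.082 down [-0.006  0.003 -1.   ] F [ 0.99 -0.   -2.85] gap 23.8 j [-0.19  0.23  1.97  0.    0.95 -1.68]
tip shelf [-35.7 -23.7] z 55.9 Fshelf [0.98 0.09] -2.85
turn [[0.4, 0.1, -0.2], [0.4, 0.1, -0.2]]
dp [[-0.05, -0.31, 2.2], [-0.05, -0.29, 2.2]]
```

Call:
jog_arm(
  turn=[
    [0.4,0.1,-0.2],
    [0.4,0.1,-0.2],
    [0,0,0],
  ],
  dp=[
    [-0.05,-0.31,2.2],
    [-0.05,-0.29,2.2],
    [0,0,0],
  ],
  gripper=[1,1,1],
)

```text
clock: 6.68
eef_pos: [440.7, 3.0, 69.2]
eef_rot: [2.083, 1.569, -2.722]
wrist_force: [-1.0, -0.7, -1.9]
finger_gap: 23.8
```

```bash
python3 -c "
from h import *
tip();snap('top','t3');snap('wrist','w3')
p=np.load('t3_p.npy')[:,:,::-1]
cv2.imwrite('pics/t3c.png',cv2.resize(p[150:270,250:400],None,fx=5,fy=5,interpolation=cv2.INTER_CUBIC))"
```

```text
t 6.67 p [440.7   3.   69.2] fwd yaw -0.0921 down [-0.002 -0.001 -1.   ] F [-0.96 -0.74 -1.89] gap 23.8 j [-0.08  0.24  1.95 -0.    0.95 -1.55]
tip shelf [-31.4  22.5] z 56.5 Fshelf [-0.88 -0.83] -1.89
```

View pics/t3c.png

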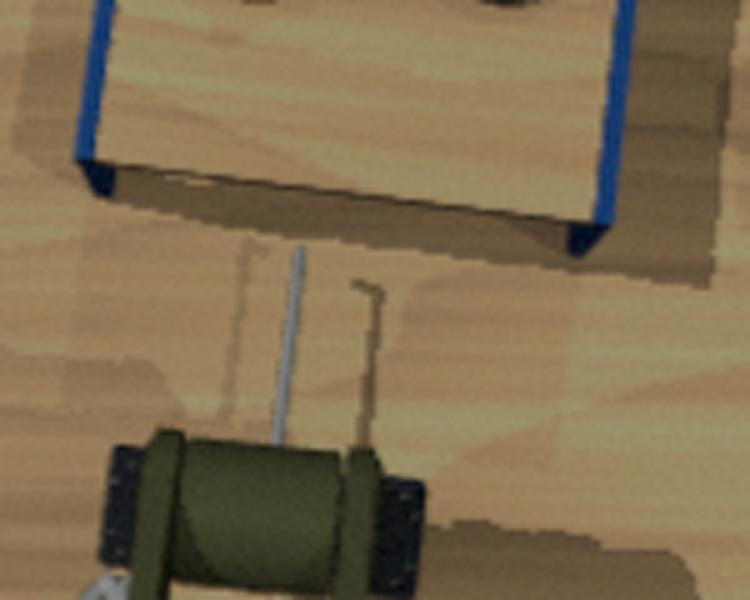

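View pics/w3.png

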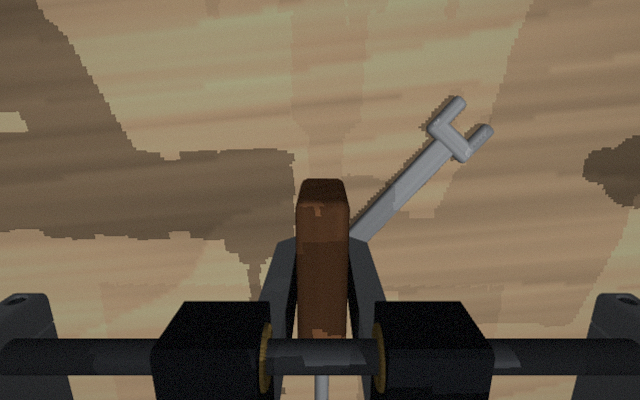

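Run:
```python
from h import *
for U,V,z in((300,245,90),(280,440,92)):
    w=pix("t3",(U+.5)/5-.5+250,(V+.5)/5-.5+150,z);print(w.round(1),(rot(-SY)@(w[:2]-SO)).round(1))
for U,V,z in((76,160,143),(610,226,143)):
    w=pix("t3",(U+.5)/5-.5+250,(V+.5)/5-.5+150,z);print(w.round(1),(rot(-SY)@(w[:2]-SO)).round(1))
```

```text
[612.2 -10.9  90. ] [-28.3  24.5]
[491.9  -2.   92. ] [-148.9   21.8]
[652.  123.4 143. ] [ -1.5 162. ]
[ 621.  -194.9  143. ] [  -1.9 -157.8]
```

```bash
python3 -c "
from h import *
go(61,18.5,57,5)"
```

```text
turn [[0.0, -0.0, -0.0], [0.0, -0.0, -0.0], [0.0, -0.0, -0.0], [0.0, -0.0, -0.0], [0.0, -0.0, -0.0]]
dp [[-0.01, -1.85, -0.05], [-0.01, -1.85, -0.05], [-0.0, -1.85, -0.05], [-0.0, -1.85, -0.05], [-0.0, -1.85, -0.04]]
```

Call:
jog_arm(
  turn=[
    [0,0,0],
    [0,0,0],
    [0,0,0],
    [0,0,0],
    [0,0,0],
    [0,0,0],
    [0,0,0],
  ],
  dp=[
    [-0.05,-1.85,-0.05],
    [0,-1.85,-0.05],
    [0,-1.85,-0.05],
    [0,-1.85,-0.05],
    [0,-1.85,-0.04],
    [0,0,0],
    [0,0,0],
  ],
  gripper=[1,1,1,1,1,1,1],
)

```text
clock: 7.65
eef_pos: [532.6, -16.6, 67.7]
eef_rot: [1.863, 1.564, -2.949]
wrist_force: [0.4, -0.3, -2.4]
finger_gap: 23.7
```

```bash
python3 -c "
from h import *
tip();go(61,18.5,57,1);snap('scene','s4')"
```

```text
t 7.65 p [532.6 -16.6  67.7] fwd yaw -0.0999 down [-0.006 -0.001 -1.   ] F [ 0.41 -0.29 -2.36] gap 23.7 j [-0.1   0.42  1.7  -0.    1.02 -1.57]
tip shelf [61.9 10.5] z 54.3 Fshelf [ 0.44 -0.25] -2.36
turn [[-0.2, -0.1, -0.3]]
dp [[-0.17, 0.1, 0.73]]
```

Call:
jog_arm(
  turn=[
    [-0.2,-0.1,-0.3],
    [0,0,0],
    [0,0,0],
  ],
  dp=[
    [-0.17,0.1,0.73],
    [0,0,0],
    [0,0,0],
  ],
  gripper=[1,1,1],
)

```text
clock: 8.07
eef_pos: [531.5, -8.6, 70.0]
eef_rot: [1.515, 1.571, 2.99]
wrist_force: [0.2, 0.4, -1.8]
finger_gap: 23.8
```

```bash
python3 -c "
from h import *
tip();go(61,18.5,57,1)"
```

```text
t 8.07 p [531.5  -8.6  70. ] fwd yaw -0.0958 down [-0.  0. -1.] F [ 0.16  0.38 -1.77] gap 23.8 j [-0.09  0.41  1.71  0.    1.02 -1.56]
tip shelf [60.2 19.1] z 57.5 Fshelf [0.13 0.39] -1.77
turn [[0.0, 0.0, -0.0]]
dp [[0.06, -0.08, -0.06]]
```

Call:
jog_arm(
  turn=[
    [0,0,0],
    [0,0,0],
    [0,0,0],
    [0,0,0],
  ],
  dp=[
    [0.4,-0.06,0],
    [0.4,0,0],
    [0.4,0,0],
    [0,0,0],
  ],
  gripper=[1,1,1,1],
)

```text
clock: 8.57
eef_pos: [531.9, -8.6, 56.8]
eef_rot: [1.568, 1.57, 3.043]
wrist_force: [-0.2, -0.6, -2.8]
finger_gap: 24.1
```

```bash
python3 -c "
from h import *
tip();go(61,18.5,36,3)"
```

```text
t 8.57 p [531.9  -8.6  56.8] fwd yaw -0.0957 down [-0.001  0.    -1.   ] F [-0.24 -0.61 -2.84] gap 24.1 j [-0.09  0.43  1.71  0.    0.99 -1.56]
tip shelf [60.6 19.1] z 44.2 Fshelf [-0.18 -0.63] -2.84
turn [[0.0, 0.0, -0.0], [0.0, 0.0, -0.0], [0.0, 0.0, -0.0]]
dp [[0.28, -0.01, -0.02], [0.28, -0.01, -0.02], [0.28, -0.01, -0.02]]
```

Call:
jog_arm(
  turn=[
    [0,0,0],
    [0,0,0],
    [0,0,0],
    [0,0,0],
  ],
  dp=[
    [0.3,0,0],
    [0.3,0,0],
    [0.3,0,0],
    [0,0,0],
  ],
  gripper=[1,1,1,1],
)

```text
clock: 9.07
eef_pos: [532.0, -8.7, 47.1]
eef_rot: [1.574, 1.57, 3.049]
wrist_force: [-0.3, 0.0, -2.1]
finger_gap: 23.5
```

Call:
jog_arm(
  turn=[
    [0,0,0],
    [0,0,0],
    [0,0,0],
    [0,0,0],
  ],
  dp=[
    [0,0.3,0],
    [0,0.3,0],
    [0,0.3,0],
    [0,0.3,0],
  ],
  gripper=[1,1,1,1],
)

```text
clock: 9.57
eef_pos: [520.7, -7.6, 47.7]
eef_rot: [-1.559, 1.568, -0.084]
wrist_force: [6.4, 0.2, -3.8]
finger_gap: 23.7
```

```bash
python3 -c "
from h import *
tip()"
```

```text
t 9.57 p [520.7  -7.6  47.7] fwd yaw -0.0959 down [ 0.003 -0.    -1.   ] F [ 6.44  0.17 -3.84] gap 23.7 j [-0.09  0.42  1.75  0.    0.96 -1.56]
tip shelf [49.4 19. ] z 35.8 Fshelf [6.39 0.78] -3.84
```

Call:
jog_arm(
  turn=[
    [0,0,0],
    [0,0,0],
    [0,0,0],
    [0,0,0],
    [0,0,0],
    [0,0,0],
    [0,0,0],
    [0,0,0],
  ],
  dp=[
    [0,0.4,0],
    [0,0.4,0],
    [0,0.4,0],
    [0,0.4,0],
    [0,0.4,0],
    [0,0.4,0],
    [0,0.4,0],
    [0,0.4,0],
  ],
  gripper=[1,1,1,1,1,1,1,1],
)

```text
clock: 10.58
eef_pos: [490.8, -4.6, 49.2]
eef_rot: [-1.546, 1.557, -0.071]
wrist_force: [6.1, -0.1, -3.6]
finger_gap: 23.9
```

```bash
python3 -c "
from h import *
tip();go(20,19,36,1)"
```

```text
t 10.57 p [490.8  -4.6  49.2] fwd yaw -0.0955 down [ 0.014 -0.001 -1.   ] F [ 6.15 -0.13 -3.64] gap 23.9 j [-0.08  0.36  1.85  0.    0.92 -1.56]
tip shelf [19.5 19.2] z 39.2 Fshelf [6.13 0.46] -3.64
turn [[0.0, 0.0, 0.8]]
dp [[0.08, -0.07, -0.01]]
```

Call:
jog_arm(
  turn=[
    [0,0,0.5],
    [0,0,0.4],
    [0,0,0.1],
    [0,0,0.1],
    [0,0,0.1],
    [0,0,0.1],
  ],
  dp=[
    [0.08,0.4,0],
    [0.05,0.4,0],
    [0.03,0.4,0],
    [0.03,0.4,0],
    [0.03,0.4,0],
    [0.03,0.4,0],
  ],
  gripper=[1,1,1,1,1,1],
)

```text
clock: 11.32
eef_pos: [471.2, -2.6, 50.1]
eef_rot: [-1.463, 1.565, 0.012]
wrist_force: [5.5, -0.5, -2.8]
finger_gap: 23.7
```

```bash
python3 -c "
from h import *
tip();go(-10,19,35,1)"
```

```text
t 11.32 p [471.2  -2.6  50.1] fwd yaw -0.0952 down [ 0.006  0.    -1.   ] F [ 5.52 -0.48 -2.78] gap 23.7 j [-0.08  0.33  1.89  0.    0.92 -1.56]
tip shelf [-0.3 19.3] z 38.7 Fshelf [5.54 0.06] -2.78
turn [[0.0, 0.0, 0.3]]
dp [[0.27, 0.96, -0.02]]
```

Call:
jog_arm(
  turn=[
    [0,0,0.3],
    [0,0,0.2],
    [0,0,0.1],
    [0,0,0.1],
  ],
  dp=[
    [0.15,0.4,0],
    [0.15,0.4,0],
    [0.1,0.4,0],
    [0.05,0.4,0],
  ],
  gripper=[1,1,1,1],
)

```text
clock: 11.82
eef_pos: [459.4, -1.4, 48.7]
eef_rot: [-1.444, 1.565, 0.032]
wrist_force: [4.7, 0.2, -1.1]
finger_gap: 23.5
```

```bash
python3 -c "
from h import *
tip();snap('top','t5')
p=np.load('t5_p.npy')[:,:,::-1]
cv2.imwrite('pics/t5c.png',cv2.resize(p[150:270,250:400],None,fx=5,fy=5,interpolation=cv2.INTER_CUBIC))"
```

```text
t 11.82 p [459.4  -1.4  48.7] fwd yaw -0.0951 down [ 0.006  0.    -1.   ] F [ 4.69  0.21 -1.1 ] gap 23.5 j [-0.08  0.31  1.92  0.    0.91 -1.56]
tip shelf [-12.3  19.4] z 37.4 Fshelf [4.65 0.66] -1.1
```

View pics/t5c.png

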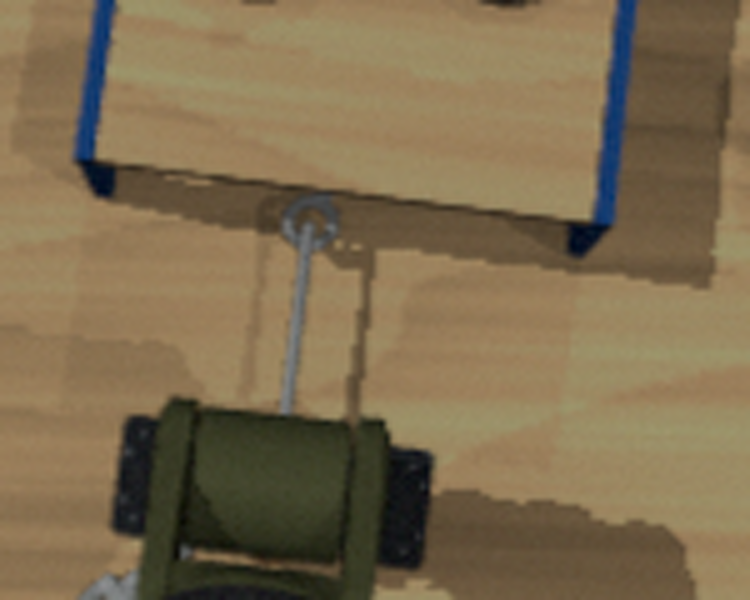

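Call:
jog_arm(
  turn=[
    [0,0,0.2],
    [0,0,0.1],
    [0,0,0.1],
  ],
  dp=[
    [0.1,0.3,0],
    [0.05,0.3,0],
    [0.05,0.3,0],
  ],
  gripper=[1,1,1],
)

```text
clock: 12.25
eef_pos: [452.7, -0.8, 48.5]
eef_rot: [-1.438, 1.564, 0.037]
wrist_force: [6.0, -0.2, -0.4]
finger_gap: 23.9
```

```bash
python3 -c "
from h import *
tip()
w=pix('t5',(311.5)/5-.5+250,222.5/5-.5+150,45);print((rot(-SY)@(w[:2]-SO)).round(1))"
```

```text
t 12.25 p [452.7  -0.8  48.5] fwd yaw -0.0951 down [ 0.007  0.    -1.   ] F [ 6.01 -0.21 -0.39] gap 23.9 j [-0.08  0.29  1.94  0.    0.9  -1.56]
tip shelf [-18.9  19.4] z 37.2 Fshelf [6.   0.36] -0.39
[-6.3 20.2]
```

Call:
jog_arm(
  turn=[
    [0,0,0.2],
    [0,0,0.1],
  ],
  dp=[
    [0.05,0.25,0],
    [0.05,0.25,0],
  ],
  gripper=[1,1],
)

```text
clock: 12.5
eef_pos: [449.2, -0.4, 48.6]
eef_rot: [-1.398, 1.565, 0.078]
wrist_force: [4.9, 0.1, -0.8]
finger_gap: 23.6
```

Call:
jog_arm(
  turn=[
    [0,0,0.1],
    [0,0,0.1],
  ],
  dp=[
    [0.05,0.25,0],
    [0.05,0.25,0],
  ],
  gripper=[1,1],
)

```text
clock: 12.75
eef_pos: [447.6, -0.5, 49.0]
eef_rot: [-1.496, 1.56, -0.021]
wrist_force: [19.7, -3.2, -7.5]
finger_gap: 23.6
```

```bash
python3 -c "
from h import *
tip()"
```

```text
t 12.75 p [447.6  -0.5  49. ] fwd yaw -0.0956 down [ 0.011 -0.    -1.   ] F [19.65 -3.24 -7.48] gap 23.6 j [-0.08  0.28  1.96  0.    0.89 -1.56]
tip shelf [-24.   19.2] z 38.4 Fshelf [19.87 -1.34] -7.48
```

Call:
jog_arm(
  turn=[
    [0,0,0.3],
    [0,0,0.2],
    [0,0,0],
  ],
  dp=[
    [0.05,-0.3,0],
    [0,-0.25,0],
    [0,0,0],
  ],
  gripper=[1,1,1],
)

```text
clock: 13.12
eef_pos: [452.0, -0.9, 48.1]
eef_rot: [1.226, 1.569, 2.701]
wrist_force: [-0.2, -0.9, -2.5]
finger_gap: 23.5
```

```bash
python3 -c "
from h import *
tip();go(-18,19,36,1)"
```

```text
t 13.12 p [452.   -0.9  48.1] fwd yaw -0.0956 down [-0.002  0.001 -1.   ] F [-0.19 -0.89 -2.52] gap 23.5 j [-0.08  0.3   1.94  0.    0.91 -1.56]
tip shelf [-19.7  19.1] z 35.3 Fshelf [-0.1 -0.9] -2.52
turn [[0.0, 0.0, -0.1]]
dp [[-0.03, -0.17, -0.01]]
```

Call:
jog_arm(
  turn=[
    [0,0,0],
    [0,0,0],
    [0,0,0],
    [0,0,0],
    [0,0,0],
    [0,0,0],
    [0,0,0],
  ],
  dp=[
    [0,-0.12,0],
    [-0.4,0,0],
    [-0.4,0,0],
    [-0.5,0,0],
    [-0.6,0,0],
    [-0.8,0,0],
    [-0.8,0,0],
  ],
  gripper=[1,1,1,1,1,1,1],
)

```text
clock: 14.0
eef_pos: [452.7, -1.0, 85.2]
eef_rot: [1.369, 1.567, 2.844]
wrist_force: [0.2, -0.2, -1.3]
finger_gap: 23.5
```

```bash
python3 -c "
from h import *
tip()"
```

```text
t 14.0 p [452.7  -1.   85.2] fwd yaw -0.0955 down [-0.004  0.001 -1.   ] F [ 0.19 -0.17 -1.35] gap 23.5 j [-0.08  0.24  1.91  0.    1.   -1.56]
tip shelf [-19.   19.2] z 72.2 Fshelf [ 0.2  -0.15] -1.35
```

Call:
jog_arm(
  turn=[
    [0,0,0],
    [0,0,0],
    [0,0,0],
  ],
  dp=[
    [0,2.5,0],
    [0,2.8,0],
    [0,0,0],
  ],
  gripper=[1,1,1],
)

```text
clock: 14.38
eef_pos: [399.3, 4.1, 87.1]
eef_rot: [1.0, 1.569, 2.475]
wrist_force: [0.7, -0.5, -2.0]
finger_gap: 23.9
```

```bash
python3 -c "
from h import *
tip();snap('top','t6')
p=np.load('t6_p.npy')[:,:,::-1]
cv2.imwrite('pics/t6c.png',cv2.resize(p[150:270,250:400],None,fx=5,fy=5,interpolation=cv2.INTER_CUBIC))
plan([400,-290,72],target(.05),7)"
```

```text
t 14.38 p [399.3   4.1  87.1] fwd yaw -0.0957 down [-0.001  0.001 -1.   ] F [ 0.75 -0.45 -2.03] gap 23.9 j [-0.08  0.12  2.05  0.    0.98 -1.56]
tip shelf [-72.6  19.1] z 74.5 Fshelf [ 0.79 -0.38] -2.03
turn [[-1.2, 0.0, -0.0], [-1.2, 0.0, -0.0], [-1.2, 0.0, -0.0], [-1.2, 0.0, -0.0], [-1.2, 0.0, -0.0], [-1.2, 0.0, -0.0], [-1.2, 0.0, -0.0]]
dp [[0.22, -0.4, -4.18], [0.22, -0.31, -4.19], [0.22, -0.22, -4.19], [0.22, -0.14, -4.2], [0.22, -0.05, -4.2], [0.22, 0.04, -4.2], [0.22, 0.13, -4.2]]
```

View pics/t6c.png

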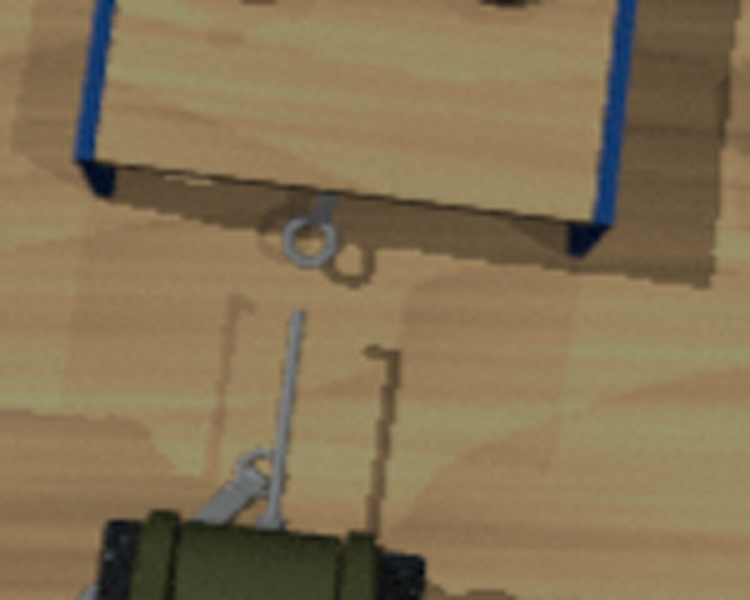

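```bash
python3 -c "
from h import *
for v in (239,241):
  w=pix('t6',(311)/5-.5+250,v/5-.5+150,45);e=(rot(-SY)@(w[:2]-SO)+[1.7,-2]);print(e.round(1),'s est',130-e[0]-np.sqrt(3600-e[1]**2))"
```

```text
[-15.2  17.2] s est 87.69176774438718
[-16.5  17. ] s est 88.92320048655161
```

Call:
jog_arm(
  turn=[
    [-1.2,0,0],
    [-1.2,0,0],
    [-1.2,0,0],
    [-1.2,0,0],
    [-1.2,0,0],
    [-1.2,0,0],
    [-1.2,0,0],
    [0,0,0],
  ],
  dp=[
    [0.22,-0.4,-4.18],
    [0.22,-0.31,-4.19],
    [0.22,-0.22,-4.19],
    [0.22,-0.14,-4.2],
    [0.22,-0.05,-4.2],
    [0.22,0.04,-4.2],
    [0.22,0.13,-4.2],
    [0,0,0],
  ],
  gripper=[1,1,1,1,1,1,1,1],
)

```text
clock: 15.42
eef_pos: [407.4, -303.2, 73.5]
eef_rot: [-1.947, 1.564, -0.319]
wrist_force: [-0.3, 0.0, -2.4]
finger_gap: 23.5
```

```bash
python3 -c "
from h import *
tip();plan([447,-307,30],target(.075),4)"
```

```text
t 15.43 p [ 407.4 -303.2   73.5] fwd yaw 0.0576 down [ 0.006 -0.002 -1.   ] F [-0.33  0.05 -2.42] gap 23.5 j [-0.71  0.36  1.78  0.    1.   -2.34]
tip shelf [ -37.1 -260.2] z 62.1 Fshelf [-0.33  0.02] -2.42
turn [[-0.2, -0.0, 0.1], [-0.2, -0.0, 0.1], [-0.2, -0.0, 0.1], [-0.2, -0.0, 0.1]]
dp [[1.09, -0.98, -0.15], [1.09, -0.98, -0.15], [1.09, -0.98, -0.16], [1.09, -0.98, -0.16]]
```

Call:
jog_arm(
  turn=[
    [-0.2,0,0],
    [-0.2,0,0],
    [-0.2,0,0],
    [-0.2,0,0],
    [0,0,0],
  ],
  dp=[
    [1.0,-0.98,-0.1],
    [1.0,-0.98,-0.1],
    [1.0,-0.98,-0.1],
    [1.0,-0.98,-0.1],
    [0,0,0],
  ],
  gripper=[1,1,1,1,1],
)

```text
clock: 16.05
eef_pos: [451.0, -302.6, 30.1]
eef_rot: [-1.827, 1.566, -0.181]
wrist_force: [-1.1, -0.1, -1.9]
finger_gap: 23.9
```

```bash
python3 -c "
from h import *
tip();plan([448,-308,13],target(.075,.007),3)"
```

```text
t 16.05 p [ 451.  -302.6   30.1] fwd yaw 0.075 down [ 0.005 -0.001 -1.   ] F [-1.06 -0.1  -1.86] gap 23.9 j [-0.66  0.49  1.7   0.    0.94 -2.31]
tip shelf [   5.8 -252.5] z 18.5 Fshelf [-1.05 -0.2 ] -1.86
turn [[-0.0, -0.0, -0.0], [-0.0, -0.0, -0.0], [-0.0, -0.0, -0.0]]
dp [[0.57, 0.12, -0.17], [0.57, 0.12, -0.17], [0.57, 0.12, -0.17]]
```

Call:
jog_arm(
  turn=[
    [0,0,0],
    [0,0,0],
    [0,0,0],
    [0,0,0],
    [0,0,0],
  ],
  dp=[
    [0.5,0.1,-0.25],
    [0.4,0.1,-0.25],
    [0.4,0,0],
    [0.2,0,0],
    [0,0,0],
  ],
  gripper=[1,1,1,1,1],
)

```text
clock: 16.68
eef_pos: [449.0, -308.4, 14.7]
eef_rot: [-1.902, 1.565, -0.256]
wrist_force: [-0.8, 0.1, -1.9]
finger_gap: 23.5
```

```bash
python3 -c "
from h import *
tip()"
```

```text
t 16.68 p [ 449.  -308.4   14.7] fwd yaw 0.0744 down [ 0.006 -0.001 -1.   ] F [-0.82  0.14 -1.87] gap 23.5 j [-0.67  0.52  1.7   0.    0.91 -2.32]
tip shelf [   4.4 -258.6] z 3.2 Fshelf [-0.83  0.06] -1.87
```

Call:
jog_arm(
  turn=[
    [0,0,0],
    [0,0,0],
    [0,0,0],
  ],
  dp=[
    [0.12,0,0],
    [0.1,0,0],
    [0,0,0],
  ],
  gripper=[1,1,1],
)

```text
clock: 17.05
eef_pos: [449.2, -308.4, 12.6]
eef_rot: [-1.93, 1.565, -0.285]
wrist_force: [-0.0, -0.1, -1.0]
finger_gap: 23.6
```

```bash
python3 -c "
from h import *
tip()"
```

```text
t 17.05 p [ 449.2 -308.4   12.6] fwd yaw 0.0745 down [ 0.006 -0.002 -1.   ] F [-0.04 -0.06 -1.04] gap 23.6 j [-0.67  0.52  1.7   0.    0.91 -2.32]
tip shelf [   4.6 -258.6] z 1.2 Fshelf [-0.04 -0.06] -1.04
```

Call:
jog_arm(
  turn=[
    [0,0,0],
    [0,0,0],
  ],
  dp=[
    [0.08,0,0],
    [0,0,0],
  ],
  gripper=[1,1],
)

```text
clock: 17.3
eef_pos: [449.3, -308.6, 12.5]
eef_rot: [-1.96, 1.564, -0.315]
wrist_force: [0.6, 0.5, -1.4]
finger_gap: 23.8
```

Call:
jog_arm(
  turn=[
    [0,0,0],
    [0,0,0],
    [0,0,0],
    [0,0,0],
    [0,0,0],
    [0,0,0],
    [0,0,0],
    [0,0,0],
  ],
  dp=[
    [0,0,0],
    [0,0,0],
    [0,0,0],
    [0,0,0],
    [0,0,0],
    [0,0,0],
    [0,0,0],
    [0,0,0],
  ],
  gripper=[0.72,0.6,0.4,0.2,0,0,0,0],
)

```text
clock: 18.3
eef_pos: [449.7, -308.8, 12.7]
eef_rot: [-2.0, 1.563, -0.355]
wrist_force: [-1.0, 0.3, -0.2]
finger_gap: 92.2
```

```bash
python3 -c "
from h import *
tip()"
```

```text
t 18.3 p [ 449.7 -308.8   12.7] fwd yaw 0.0745 down [ 0.007 -0.003 -1.   ] F [-1.01  0.34 -0.25] gap 92.2 j [-0.67  0.52  1.7   0.    0.91 -2.32]
tip shelf [   5.2 -259. ] z 1.5 Fshelf [-1.04  0.24] -0.25
```

Released; raise straight up, back off, and check.

Call:
jog_arm(
  turn=[
    [0,0,0],
    [0,0,0],
    [0,0,0],
    [0,0,0],
    [0,0,0],
    [0,0,0],
    [0,0,0],
    [0,0,0],
  ],
  dp=[
    [-2,0,0],
    [-4,0,0],
    [-4,0,0],
    [-4,0,0],
    [-3,3,0],
    [0,4,0],
    [0,4,0],
    [0,0,0],
  ],
  gripper=[0,0,0,0,0,0,0,0],
)

```text
clock: 19.3
eef_pos: [335.6, -316.4, 187.7]
eef_rot: [-2.109, 1.563, -0.463]
wrist_force: [0.8, -0.5, -0.5]
finger_gap: 93.9
```

```bash
python3 -c "
from h import *
show();snap('top','t7');snap('scene','s7')
p=np.load('t7_p.npy')[:,:,::-1]
cv2.imwrite('pics/t7c.png',cv2.resize(p[150:290,250:450],None,fx=4,fy=4,interpolation=cv2.INTER_CUBIC))
p=np.load('s7_p.npy')[:,:,::-1]
cv2.imwrite('pics/s7c.png',cv2.resize(p[110:260,205:365],None,fx=5,fy=4,interpolation=cv2.INTER_CUBIC))"
```

```text
t 19.3 p [ 335.6 -316.4  187.7] fwd yaw 0.0753 down [ 0.007 -0.004 -1.   ] F [ 0.83 -0.54 -0.46] gap 93.9 j [-0.84  0.11  1.79  0.    1.23 -2.48]
```

View pics/t7c.png

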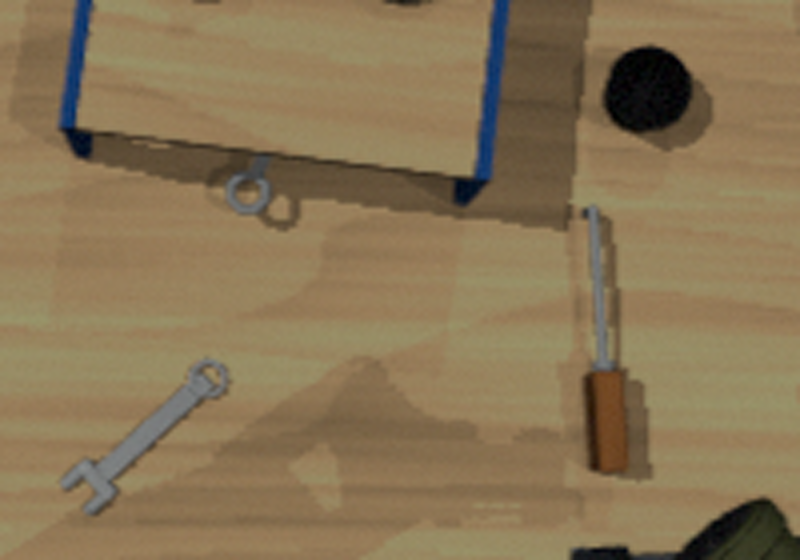

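View pics/s7c.png

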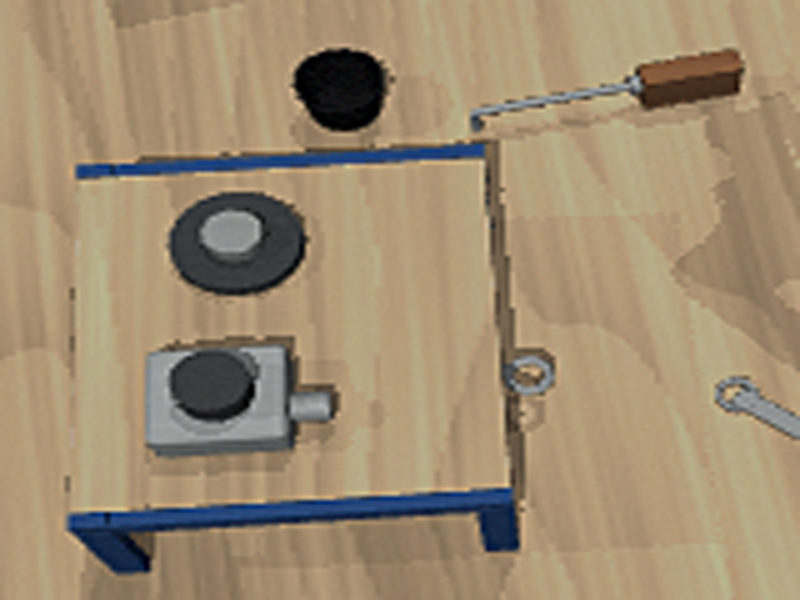

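```bash
python3 -c "
from h import *
w=pix('s7',530.5/5-.5+205,374.5/4-.5+110,45);e=(rot(-SY)@(w[:2]-SO));print(e.round(1),'s est',130-e[0]-np.sqrt(3600-e[1]**2))
from cell import order
print(order.sign_off())"
```

```text
[-15.9  15.8] s est 88.0323321973991
the job is handed in; nothing more can be done
None
```

I pulled the skid out to its stop, unhooked the rod, put it back standing where it was, and handed the job in. It took about 19 s of the 69 s allowed.

- **Finding the eye:** I saw it under the board with the wrist camera before gripping the rod. When I lowered the peg it went below the eye's top with no contact force, and the first pull met about 6 N, so it was hooked.
- **Pulling:** The pull stayed steady at about 5–6 N until it jumped to about 20 N. That was within about 1 mm of where the stop should be, so I took it as the stop and eased off.
- **Unhooking:** I moved the peg forward to the middle of the eye and lifted it straight out. No contact force showed.
- **Rod:** It stands on its handle and peg end, within about 2 mm of its starting place and clear of the shelf. The gripper is open and well away from it.
- **Other objects:** The final pictures showed the wrench and cup where they were. I didn't re-measure the oil, tin, carton or driver, but the arm did not go near them at the end.
- **Disagreement:** The cameras put the skid's travel at about 88–89 mm, against 90 mm at the stop. That is within the 2 mm calibration error, so I relied on the jump in force.

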